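Pack the soldering kit caddy

ROBOT

A 6-joint arm with a two-finger parallel gripper is mounted at the origin on the work surface. World frame = base frame: x ahead of the robot, y to its left, z up, the work surface at z = 0. Lengths are in m, angles in rad, forces in N, time in s.
With the tool pointing down it reaches from about 0.25 to 0.725 m from the base axis. Payload 4 kg.
Tool frame: the origin (TCP) lies midway between the tips of the shut fingers; the grasp point (between the pads) lies 19 mm behind it; z points along the fingers, y is the line along which they close (so a half turn about z gives the same grasp; the last joint's range is limited). The gripper opens to 85 mm and grips with 20 to 120 N. Pads are 22 mm wide; open, the fingers measure 114 mm over their backs; the gripper's body (76 mm by 85 mm) begins 54 mm behind the grasp point. The pads swing forward as they close: fully open they stand 13 mm farther back than shut.
Start: joints at [-1.11, 0.241, 0.005, 1.335, 0, 1.571], TCP at [0.222, -0.448, 0.231] pointing down, gripper open.
Joint ranges: [-2.72, 2.72], [-1.05, 1.87], [-1.09, 1.28], [-1.99, 2.15], [-1.42, 1.44], [-3.14, 3.14]. Speed limits (rad/s): [2.79, 2.79, 3.14, 3.14, 3.14, 3.14].

INTERFACE

Orientations are given as a rotation vector (axis times angle).
In Python, from bench import state, read_camera, camera_params, hand_in, outline_of, place_of gives the robot as it stands.
- The arm moves only by the tool step_arm, never from a script. Its argument "commands" is a list that holds one entry, the list of rows, each a list of 7 numbers: the turn, a rotation vector about the tool's x, y, z in units of 5 degrees (1.0 is 5 degrees), then the shift along the tool's x, y, z in units of 30 mm (1.0 is 30 mm), then the finger opening in mm, from 0 to 85.4. A call has 1 to 20 rows; each row shifts and turns the commanded pose from where the row before left it, along the tool's axes as they then stand; what a row does not reach is not made up. A row lasts 1/12 s, in which the tool goes at most 41.7 mm and 7.16 degrees, less where a joint would pass 70% of its speed; a pose out of reach is approached as far as the arm can. A call is refused whole if a number of a shift passes 1 or a number of a turn 1, either way. A call with a gripper value outside its range is refused whole. The fingers move at their own pace and stop on an object; "squeeze" is the grip in N (left out, the last holds). Time passes only in rows, so rows that do not move let the fingers close. It gives the time, the measured TCP pose, the force, the opening and the grip force at its end, in the units of the state.
- state(): the state, without advancing time (a new reading comes with each control period).
- read_camera(name): name is "side" or "top" or "wrist"; returns (picture, depth): 400x640x3 uint8, blue, green, red; 400x640 float32, m along the optical axis (not along the pixel's ray), 0 where there is no reading.
- camera_params(name): a dict with "camera_matrix" (3x3 intrinsics, pixels), "R" (3x3) and "t" (3): a world point X has camera coordinates R X + t. Camera axes: x right, y down, z forward; pixel columns grow to the right and rows downward; lengths in m; the calibration is good to about 2 mm. The wrist camera is an equidistant fisheye: a pixel r from the principal point sees the ray r / f radians off the axis. A picture is of the moment at which its call begins: read the wrist's pose just before it. camera_params takes no time and is no camera call; for the wrist camera it gives the pose at the moment of the call.
- hand_in(): hands the job in; it is judged then, once.
Trained networks look in the newest picture that a camera, given by its name, has taken for a name from the list of things; names that differ only in an ending like _2 or _b are one class to them, and where a whole thing is asked for, a point or a joint stands for the part that bears it (a point fixed in the world has none). Each returns a list of dicts, best first, with "score" (0 to 1); they miss things now and then, are a little off and sometimes report something else, mostly with a low value. They report only what shows in the picture. A call takes as long as a camera call. They do not tell look-alikes from the thing itself.
- outline_of(camera, name): "mask" (400x640 bool, what is visible of it) and "bbox" ([left, top, right, bottom] in pixels, round what is visible of it).
- place_of(camera, name): "xy" ([column, row] in pixels: a listed point, or the origin of a listed thing).
The state is a dict: "clock": time; "joint_positions": joint angles; "qd": joint speeds; "tau": joint torques, N m; "ee_pos": TCP position; "tool_rot": TCP orientation; "contact_force": force on the tool from outside, world axes, zero at the start; "moment": the same for the moment, N m; "width": finger opening in m; "grasp_force": force on a finger pad.
Only numpy, scipy, OpenCV 4.12 (cv2) and the standard library are available. Lean on these libraries where they do the work, as an engineer would, in place of code of your own. Each camera call takes 0.05 s, during which the arm holds its last target. There are 200 camera calls.

TASK

Pack the soldering kit into the caddy: the round steel flux tin in the middle of the large round well, the narrow tall solder reel standing centred on top of the tin, the two-cell battery holder flat in the rectangular pocket, and the fat battery cell upright in the small round cup. Leave the wide flat reel, the single-cell holder and the thin cell standing where they are.

Things in the scene. Friction and masses are not known exactly. Their poses are not given: they have to be found in the camera images.
- flux_tin: Low round bare-steel tin with a flat closed lid and no hole, 60 mm across, 26 mm high, about 90 g. Origin at the centre of its underside, z up.
- solder_reel: The narrow, tall reel of solder: white round end plates 48 mm across, 36 mm high, standing on an end plate, small dark hub on top, about 200 g. The wound metal between the 4 mm thick end plates is 45 mm across. Origin at the centre of its underside, z up.
- double_holder: Black battery holder with two cells lying side by side in it, 58 x 32 mm, 22 mm high, about 60 g. Origin at the centre of its underside, x along its 58 mm length, z up; it may lie at any yaw.
- fat_cell: The fat round battery cell, dark with a copper-coloured top band, standing on end: 26 mm across, 50 mm high, about 66 g. Origin at the centre of its underside, z up.
- wide_reel: Look-alike that does not belong: wide, flat reel, white end plates 66 mm across, 24 mm high. Origin at the centre of its underside.
- single_holder: Look-alike that does not belong: black holder with a single cell, 58 x 16 mm, 22 mm high. Origin at the centre of its underside, x along its length.
- thin_cell: Look-alike that does not belong: thin cell standing on end, 18 mm across, 50 mm high. Origin at the centre of its underside.
- well: Large round well. 86 mm square grey insert, one of three, fixed in a row (88 mm apart, order varies) in a low brown caddy fixed to the table: 276 x 100 mm, walls 5 mm thick, 12 mm high. Origin: centre of its underside, 5 mm above the table; floor 6 mm above the origin; x along the row. Ringed by a black rim 78 mm across inside, 85 mm outside, standing 6 mm above the floor.
- pocket: Rectangular pocket. 86 mm square grey insert, one of three, fixed in a row (88 mm apart, order varies) in a low brown caddy fixed to the table: 276 x 100 mm, walls 5 mm thick, 12 mm high. Origin: centre of its underside, 5 mm above the table; floor 6 mm above the origin; x along the row. The black frame is 76 mm (along x) by 50 mm (along y) inside, 4 mm thick, standing 4 mm above the floor.
- cup: Small round cup. 86 mm square grey insert, one of three, fixed in a row (88 mm apart, order varies) in a low brown caddy fixed to the table: 276 x 100 mm, walls 5 mm thick, 12 mm high. Origin: centre of its underside, 5 mm above the table; floor 6 mm above the origin; x along the row. Ringed by a black rim 42 mm across inside, 50 mm outside, standing 10 mm above the floor.
There are look-alikes about, which are no part of the job. Leave any green, red or yellow look-alike of the double_holder alone.

How it is judged:
By the outcome, as a careful person would: the job done as asked, in the order asked, and still so for the second after the job is handed in, with the robot touching nothing.
It also fails if it takes over 96 s, if anything falls off the work surface, if the arm or the gripper's body presses on something with over 40 N, if the wrist force passes 120 N, or if a joint passes its speed limit or range.

## Working session

There is one attempt and no reset: what is moved stays moved. The work goes in short steps, Python scripts to look and compute and a tool call to move; the robot and the scene stay as the last step left them, time stands still between calls to the robot, and variables do not carry over. Pictures are saved under pics/ and viewed, at most 17 in all, crops included, and the job is handed in when it is done.

Besides the shell and the picture viewer there is one more tool, called after "Emit:" as a command line: name --argument value ..., lists and objects as JSON in quotes. step_arm: Moves the arm, as the interface text tells. Its arguments: {"type":"object","properties":{"commands":{"type":"array","items":{"type":"array","items":{"type":"array","items":{"type":"number"}}}},"squeeze":{"type":"number"}},"required":["commands"]}

```bash
ls; mkdir -p pics; python3 - <<'E'
from bench import *
import cv2,numpy as np
s=state();print(s)
for n in ["top","side"]:
    p,d=read_camera(n);cv2.imwrite(f"pics/{n}0.png",p);c=camera_params(n);print(n,c)
    np.save(f"{n}_d.npy",d)
E
```

```text
pics
{'clock': 0.0, 'joint_positions': array([-1.10996289e+00,  2.41458552e-01,  3.70871413e-03,  1.33519425e+00,
       -1.75668163e-06,  1.57079907e+00]), 'qd': array([ 0.00075539, -0.00051982,  0.000556  ,  0.00089108,  0.0001771 ,
        0.00129866]), 'tau': array([-2.40313257e-04, -3.72319472e+01,  2.52406311e+01,  1.68611115e-02,
        8.34490083e-05, -1.17592609e-05]), 'ee_pos': array([ 0.22206311, -0.44726972,  0.23038428]), 'tool_rot': array([-3.05653001e+00, -7.17005467e-01,  7.72672891e-04]), 'contact_force': array([ 0.00129677,  0.56294718, -0.16833713]), 'moment': array([ 0.00239626,  0.00794271, -0.00218547]), 'grasp_force': 0.0, 'width': 0.08551733822597739}
top {'camera_matrix': array([[413.13001023,   0.        , 325.13132898],
       [  0.        , 413.13001023, 193.06436152],
       [  0.        ,   0.        ,   1.        ]]), 'R': array([[ 0.02639663, -0.99962178, -0.00771473],
       [-0.98172394, -0.02446745, -0.18873118],
       [ 0.18847104,  0.0125556 , -0.98199849]]), 't': array([-0.06493905,  0.45487316,  1.071487  ])}
side {'camera_matrix': array([[415.08081108,   0.        , 323.03051127],
       [  0.        , 415.08081108, 206.92110043],
       [  0.        ,   0.        ,   1.        ]]), 'R': array([[-8.46524440e-01, -5.32349737e-01,  3.61999588e-04],
       [-3.61490143e-01,  5.74329873e-01, -7.34486265e-01],
       [ 3.90795663e-01, -6.21891433e-01, -6.78623456e-01]]), 't': array([0.36587392, 0.24593536, 0.68411927])}
```

View pics/top0.png

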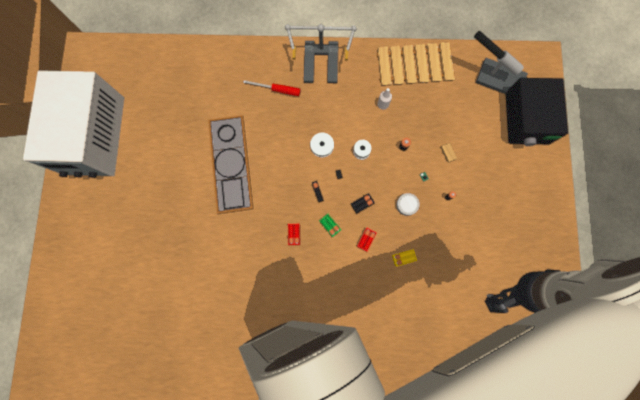

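View pics/side0.png

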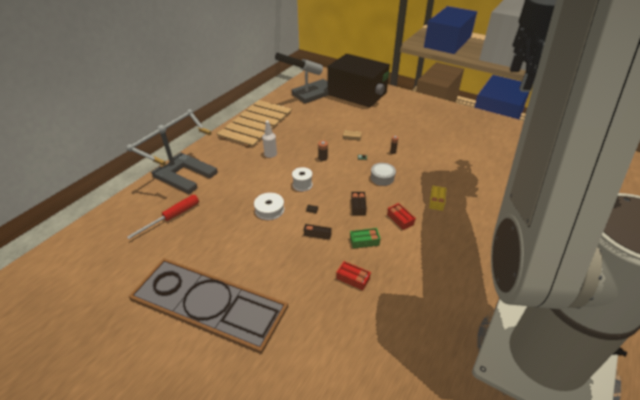

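The top view shows the caddy at left: cup (226,132), well (229,163), pocket (233,193). It also shows the wide reel (321,144), narrow reel (362,148), fat cell (405,145), tin (407,204), black double holder (362,203), single holder (318,190) and thin cell (450,196). The side view agrees.

```bash
cat > h.py <<'E'
from bench import *
import cv2,numpy as np
def world(cam,uv,z):
    "pixels (n,2) -> world points on the plane of height z (top/side cameras)"
    c=camera_params(cam);K,R,t=c["camera_matrix"],c["R"],c["t"]
    d=np.c_[np.atleast_2d(uv),np.ones(len(np.atleast_2d(uv)))]@np.linalg.inv(K).T@R
    o=-R.T@t
    return o+d*((z-o[2])/d[:,2])[:,None]
def cloud(cam,d,mask):
    c=camera_params(cam);v,u=np.nonzero(mask&(d>0))
    P=np.c_[u,v,np.ones(len(u))]@np.linalg.inv(c["camera_matrix"]).T*d[v,u][:,None]
    return (P-c["t"])@c["R"]
H=dict(flux_tin=.026,solder_reel=.036,double_holder=.022,fat_cell=.05,wide_reel=.024,single_holder=.022,thin_cell=.05,well=.011,pocket=.011,cup=.011)
E
python3 - <<'E'
from h import *
for cam in ["top","side"]:
  p,d=read_camera(cam)
  for n,h in H.items():
    for r in outline_of(cam,n)[:4]:
        if r["score"]<.3: continue
        m=r["mask"];P=cloud(cam,d,m)
        if len(P)==0: print(cam,n,r["bbox"],"no depth");continue
        zt=np.percentile(P[:,2],90)
        T=P[np.abs(P[:,2]-h)<.006] 
        s=""
        if len(T)>4:
            (cx,cy),(w,l),a=cv2.minAreaRect((T[:,:2]*1000).astype(np.float32))
            s=f"n{len(T)} rect {cx:.0f},{cy:.0f} {w:.0f}x{l:.0f} a{a:.0f} mean {T[:,:2].mean(0).round(4)}"
        print(cam,n,round(r["score"],2),np.round(r["bbox"]).tolist(),"z90 %.3f"%zt,s)
    print(cam,n,"place",[(np.round(r["xy"]).tolist(),round(r["score"],2),world(cam,r["xy"],0.005 if n in("well","cup","pocket") else 0)[0,:2].round(4).tolist()) for r in place_of(cam,n)[:3] if r["score"]>.3])
E
```

```text
top flux_tin 0.65 [398.0, 194.0, 420.0, 216.0] z90 0.027 n327 rect 434,-280 53x55 a2 mean [ 0.4343 -0.2781]
top flux_tin place [([406.0, 205.0], 0.6, [0.437, -0.279]), ([362.0, 206.0], 0.53, [0.4317, -0.1577])]
top solder_reel 0.69 [356.0, 140.0, 372.0, 161.0] z90 0.037 n204 rect 587,-154 44x42 a1 mean [ 0.5861 -0.1534]
top solder_reel place [([363.0, 150.0], 0.65, [0.5942, -0.1576])]
top double_holder 0.86 [290.0, 223.0, 300.0, 250.0] z90 0.022 n211 rect 345,29 57x30 a2 mean [0.3451 0.0301]
top double_holder 0.61 [391.0, 249.0, 418.0, 267.0] z90 0.022 n221 rect 290,-270 32x59 a17 mean [ 0.2901 -0.2705]
top double_holder 0.6 [353.0, 194.0, 373.0, 212.0] z90 0.023 n199 rect 436,-157 32x58 a32 mean [ 0.4349 -0.1561]
top double_holder place [([369.0, 241.0], 0.82, [0.335, -0.1756]), ([294.0, 238.0], 0.69, [0.3376, 0.0293]), ([365.0, 204.0], 0.62, [0.4378, -0.1649])]
top fat_cell place [([406.0, 147.0], 0.69, [0.6037, -0.2813])]
top wide_reel 0.65 [312.0, 133.0, 335.0, 160.0] z90 0.026 n404 rect 601,-40 64x64 a19 mean [ 0.6006 -0.0406]
top wide_reel place [([362.0, 204.0], 0.34, [0.4362,
[... 2614 characters left out ...]
0,-395 16x19 a26 mean [ 0.459  -0.3933]
side thin_cell 0.41 [316.0, 140.0, 327.0, 161.0] z90 0.048 n52 rect 603,-272 27x24 a84 mean [ 0.603  -0.2708]
side thin_cell place [([393.0, 149.0], 0.4, [0.4643, -0.4068])]
side well 0.89 [176.0, 275.0, 239.0, 328.0] z90 0.016 n1876 rect 543,220 90x89 a9 mean [0.5402 0.2214]
side well place [([209.0, 300.0], 0.64, [0.5415, 0.2165])]
side pocket 0.81 [216.0, 290.0, 282.0, 346.0] z90 0.014 n2221 rect 455,203 92x90 a9 mean [0.4534 0.206 ]
side pocket place [([248.0, 318.0], 0.95, [0.4575, 0.207])]
side cup 0.65 [134.0, 262.0, 202.0, 313.0] z90 0.019 n1521 rect 629,233 88x87 a9 mean [0.6258 0.2359]
side cup place [([166.0, 285.0], 0.84, [0.6347, 0.2347])]
```

Emit:
step_arm --commands '[[[0, 0, 0.88, 0, 0, 0, 85], [0, 0, 0.88, 0, 0, 0, 85], [0, 0, 0.88, 0, 0, 0, 85], [0, 0, 0.88, 0, 0, 0, 85], [0, 0, 0.88, 0, 0, 0, 85], [0, 0, 0.88, 0, 0, 0, 85], [0, 0, 0, 0.88, -0.7, 0.3, 85], [0, 0, 0, 0.88, -0.7, 0.3, 85], [0, 0, 0, 0.88, -0.7, 0.3, 85], [0, 0, 0, 0.88, -0.7, 0.3, 85], [0, 0, 0, 0.88, -0.7, 0.3, 85], [0, 0, 0, 0.88, -0.7, 0.3, 85], [0, 0, 0, 0.88, -0.7, 0.3, 85], [0, 0, 0, 0.88, -0.7, 0.3, 85], [0, 0, 0, 0, 0, 0, 85], [0, 0, 0, 0, 0, 0, 85]]]' --squeeze 40

```text
clock: 3.53
ee_pos: [0.4343, -0.2783, 0.1585]
tool_rot: [-3.141, -0.006, 0.002]
contact_force: [-1.0, -0.3, 0.2]
width: 0.0849
grasp_force: 0.0
```

```bash
cat >> h.py <<'E'
def wrist_world(c,uv,z):
    K,R,t=c["camera_matrix"],c["R"],c["t"];q=(np.atleast_2d(uv)-K[:2,2])/K[0,0]
    r=np.linalg.norm(q,axis=1)[:,None];d=np.c_[np.where(r>0,q/np.maximum(r,1e-9)*np.sin(r),0),np.cos(r)]@R
    o=-R.T@t;return o+d*((z-o[2])/d[:,2])[:,None]
def pose():
    s=state();R=cv2.Rodrigues(s["tool_rot"])[0]
    print("clk %.2f"%s["clock"],"pos",s["ee_pos"].round(4),"yaw %.1f"%np.degrees(np.arctan2(R[1,0],R[0,0])),"tilt",R[:2,2].round(3),"w %.4f"%s["width"],"F",s["contact_force"].round(1),"g %.0f"%s["grasp_force"]);return s
def wrist_find(n,z):
    c=camera_params("wrist");p,d=read_camera("wrist");
    for r in outline_of("wrist",n)[:4]:
        if r["score"]<.3: continue
        k=cv2.findContours(r["mask"].astype(np.uint8),0,1)[0]; k=max(k,key=len).reshape(-1,2)
        W=wrist_world(c,k,z)[:,:2]*1000; a=cv2.minAreaRect(W.astype(np.float32)); e=cv2.minEnclosingCircle(W.astype(np.float32))
        print(n,round(r["score"],2),np.round(r["bbox"]).tolist(),"rect",np.round(a[0],1),np.round(a[1],1),round(a[2],1),"circ",np.round(e[0],1),round(e[1],1))
    return p,d,c
E
python3 - <<'E'
from h import *
pose()
p,d,c=wrist_find("flux_tin",.026);cv2.imwrite("pics/w1.png",p);print(c)
E
```

```text
clk 3.53 pos [ 0.4343 -0.2783  0.1585] yaw 0.2 tilt [-0.001  0.001] w 0.0849 F [-1.  -0.3  0.2] g 0
flux_tin 0.63 [295.0, 148.0, 357.0, 216.0] rect [ 439.  -280.6] [60.4 58.5] 0.3 circ [ 439.2 -280.7] 31.5
flux_tin 0.39 [80.0, 2.0, 131.0, 69.0] rect [598.5 -50. ] [79.3 64.7] 62.6 circ [597.5 -49.9] 40.2
{'camera_matrix': array([[309.70691629,   0.        , 322.86064765],
       [  0.        , 309.70691629, 198.84195495],
       [  0.        ,   0.        ,   1.        ]]), 'R': array([[ 3.98024058e-03, -9.99989474e-01, -2.28235344e-03],
       [-9.47289402e-01, -4.50163333e-03,  3.20347505e-01],
       [-3.20354407e-01,  8.86989088e-04, -9.47297349e-01]]), 't': array([-0.27986279,  0.39208889,  0.45021097])}
```

View pics/w1.png

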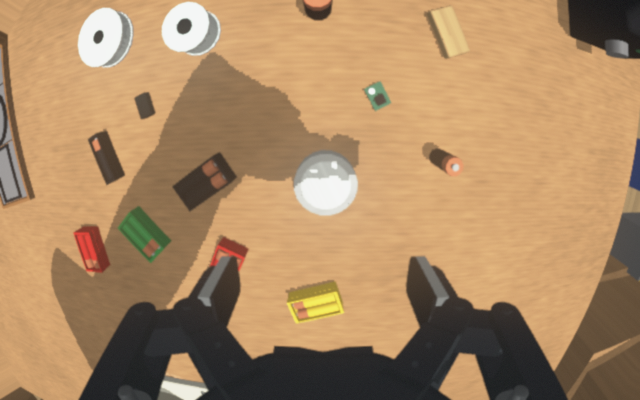

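Emit:
step_arm --commands '[[[0, 0, 0, 0.06, 0.04, 0.8, 85], [0, 0, 0, 0, 0, 0.8, 85], [0, 0, 0, 0, 0, 0.8, 85], [0, 0, 0, 0, 0, 0.8, 85], [0, 0, 0, 0, 0, 0.8, 85], [0, 0, 0, 0, 0, 0.6, 85], [0, 0, 0, 0, 0, 0.4, 85], [0, 0, 0, 0, 0, 0.1, 85], [0, 0, 0, 0, 0, 0, 70], [0, 0, 0, 0, 0, 0, 50], [0, 0, 0, 0, 0, 0, 50], [0, 0, 0, 0, 0, 0, 50], [0, 0, 0, 0, 0, 0, 50], [0, 0, 0, 0, 0, 0, 50], [0, 0, 0, 0, 0, 0, 50], [0, 0, 0, 0, 0, 0, 50]]]'

```text
clock: 4.97
ee_pos: [0.4361, -0.2821, 0.008]
tool_rot: [3.139, -0.001, 0.003]
contact_force: [-1.6, -1.0, 6.4]
width: 0.0582
grasp_force: 43.5
```

Emit:
step_arm --commands '[[[0, 0, 0, 0, 0, -0.3, 50], [0, 0, 0, 0, 0, -0.7, 50], [0, 0, 0, 0, 0, -1, 50], [0, 0, 0, 0, 0, -1, 50], [0, 0, 0, 0.2, -0.9, -0.5, 50], [0, 0, 0, 0.2, -1, 0, 50], [0, 0, 0, 0.2, -1, 0, 50], [0, 0, 0, 0.2, -1, 0, 50], [0, 0, 0, 0.2, -1, 0, 50], [0, 0, 0, 0.2, -1, 0, 50], [0, 0, 0, 0.2, -1, 0, 50], [0, 0, 0, 0.2, -1, 0, 50], [0, 0, 0, 0.2, -1, 0, 50], [0, 0, 0, 0.2, -1, 0, 50], [0, 0, 0, 0.2, -1, 0, 50], [0, 0, 0, 0.2, -1, 0, 50], [0, 0, 0, 0.2, -1, 0, 50], [0, 0, 0, 0.2, -1, 0, 50], [0, 0, 0, 0.2, -1, 0, 50], [0, 0, 0, 0.2, -1, 0, 50]]]'

```text
clock: 6.63
ee_pos: [0.5276, 0.1005, 0.1182]
tool_rot: [-3.054, -0.22, 0.01]
contact_force: [0.6, -0.3, -1.1]
width: 0.0581
grasp_force: 43.3
```

Emit:
step_arm --commands '[[[0, 0, 0, 0.2, -0.8, 0, 50], [0, 0, 0, 0, 0, 0, 50], [0, 0, 0, 0, 0, 0, 50], [0, 0, 0, 0, 0, 0, 50]]]'

```text
clock: 6.97
ee_pos: [0.5311, 0.1126, 0.1197]
tool_rot: [-3.044, -0.245, 0.013]
contact_force: [0.1, 0.9, -0.4]
width: 0.0581
grasp_force: 43.3
```

```bash
python3 - <<'E'
from h import *
pose()
p,d,c=wrist_find("flux_tin",.13)
for n in["well","cup","pocket"]: wrist_find(n,.011)
print([ (r["xy"],r["score"],wrist_world(c,r["xy"],.005)) for r in place_of("wrist","well")[:2]])
cv2.imwrite("pics/w2.png",p)
p,d=read_camera("side");cv2.imwrite("pics/s2.png",p)
E
```

```text
clk 6.97 pos [0.5311 0.1126 0.1197] yaw 9.2 tilt [-0.016  0.086] w 0.0581 F [ 0.1  0.9 -0.4] g 43
flux_tin 0.69 [261.0, 198.0, 384.0, 325.0] rect [532.4 112.8] [70.1 61.7] 13.7 circ [532.4 113.2] 35.9
well 0.96 [173.0, 112.0, 269.0, 206.0] rect [542.8 219.1] [88.1 91.2] 9.4 circ [544.9 217.2] 59.5
well 0.68 [569.0, 166.0, 620.0, 221.0] rect [ 590.3 -163.4] [87.  50.9] 80.0 circ [ 589.  -162.8] 43.8
cup 0.67 [173.0, 12.0, 263.0, 111.0] rect [630.5 232.2] [86.3 88.1] 9.3 circ [630.5 232.2] 59.5
pocket 0.89 [182.0, 206.0, 270.0, 287.0] rect [458.2 203.1] [89.9 88.5] 9.3 circ [459.4 202.4] 60.1
[([219.8, 161.3], 0.67, array([[0.54268641, 0.21949093, 0.005     ]]))]
```

View pics/w2.png

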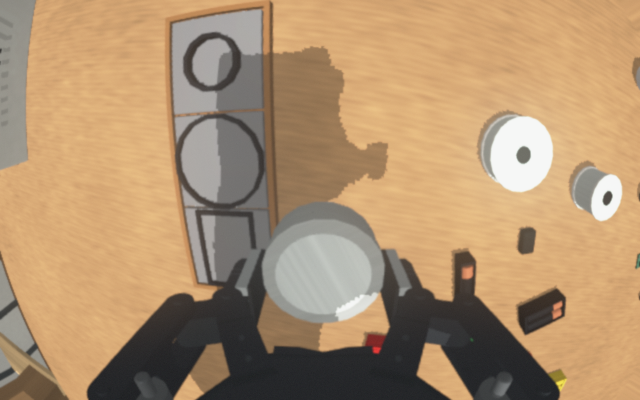

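```bash
cat >> h.py <<'E'
def go(x,y,z,yaw):
    "turn units (tool axes), then shift units along the tool axes after the turn"
    s=pose();R=cv2.Rodrigues(s["tool_rot"])[0];a=np.radians(yaw)
    G=np.array([[np.cos(a),np.sin(a),0],[np.sin(a),-np.cos(a),0],[0,0,-1]])
    print("turn",(cv2.Rodrigues(R.T@G)[0].ravel()/np.radians(5)).round(2),"shift",(G.T@(np.array([x,y,z])-s["ee_pos"])/.03).round(2),"q",s["joint_positions"].round(2))
E
python3 -c "
from h import *
go(.5425,.219,.07,9.3)"
```

```text
clk 7.47 pos [0.5314 0.1127 0.12  ] yaw 9.2 tilt [-0.015  0.087] w 0.0582 F [ 0.3  0.4 -0.6] g 43
turn [-1.01  0.01 -0.02] shift [ 0.94 -3.44  1.67] q [ 0.16  0.4  -0.08  1.1   0.09  3.14]
```

Emit:
step_arm --commands '[[[-0.5, 0, 0, 0, 0, 0, 50], [-0.5, 0, 0, 0, 0, 0, 50], [0, 0, -0.95, 0, 0, 0, 50], [0, 0, -0.95, 0, 0, 0, 50], [0, 0, -0.95, 0, 0, 0, 50], [0, 0, -0.95, 0, 0, 0, 50], [0, 0, -0.95, 0, 0, 0, 50], [0, 0, -0.95, 0, 0, 0, 50], [0, 0, -0.95, 0, 0, 0, 50], [0, 0, -0.95, 0, 0, 0, 50], [0, 0, -0.95, 0, 0, 0, 50], [0, 0, -0.95, 0, 0, 0, 50], [0, 0, -0.95, 0, 0, 0, 50], [0, 0, -0.95, 0, 0, 0, 50], [0, 0, -0.95, 0, 0, 0, 50], [0, 0, -0.95, 0, 0, 0, 50], [0, 0, -0.95, 0, 0, 0, 50], [0, 0, -0.95, 0, 0, 0, 50], [0, 0, -0.95, 0, 0, 0, 50], [0, 0, 0, 0, 0, 0, 50]]]'

```text
clock: 9.13
ee_pos: [0.5336, 0.1003, 0.12]
tool_rot: [-2.192, -2.237, -0.009]
contact_force: [1.3, 0.3, -0.9]
width: 0.058
grasp_force: 43.3
```

```bash
python3 -c "
from h import *
go(.5425,.219,.06,90)"
```

```text
clk 9.13 pos [0.5336 0.1003 0.12  ] yaw 91.2 tilt [-0.003  0.011] w 0.0580 F [ 1.3  0.3 -0.9] g 43
turn [-0.03 -0.13  0.23] shift [3.96 0.3  2.  ] q [ 0.18  0.4  -0.07  1.1   0.01  1.73]
```

Emit:
step_arm --commands '[[[-0.03, -0.13, 0.23, 0, 0, 0, 50], [0, 0, 0, 0.8, 0.06, 0.4, 50], [0, 0, 0, 0.8, 0.06, 0.4, 50], [0, 0, 0, 0.8, 0.06, 0.4, 50], [0, 0, 0, 0.8, 0.06, 0.4, 50], [0, 0, 0, 0.76, 0.06, 0.4, 50], [0, 0, 0, 0, 0, 0, 50], [0, 0, 0, 0, 0, 0, 50], [0, 0, 0, 0, 0, 0, 50]]]'

```text
clock: 9.88
ee_pos: [0.5426, 0.2187, 0.0599]
tool_rot: [2.223, 2.219, -0.002]
contact_force: [0.3, -0.5, -0.6]
width: 0.0584
grasp_force: 43.3
```

```bash
python3 -c "
from h import *
go(.5425,.219,.02,90)
p,d,c=wrist_find('flux_tin',.078)
wrist_find('well',.011)
wrist_find('cup',.011)
cv2.imwrite('pics/w3.png',p)
for cam in ['top','side']:
  p,d=read_camera(cam)
  for r in outline_of(cam,'flux_tin')[:2]:
    P=cloud(cam,d,r['mask']);T=P[(P[:,2]>.07)&(P[:,2]<.09)]
    if len(T)>9: print(cam,r['score'],np.percentile(P[:,2],90),cv2.minAreaRect((T[:,:2]*1000).astype(np.float32)))
"
```

```text
clk 9.88 pos [0.5426 0.2187 0.0599] yaw 89.9 tilt [-0.    -0.001] w 0.0584 F [ 0.3 -0.5 -0.6] g 43
turn [-0.01  0.01 -0.02] shift [ 0.01 -0.    1.33] q [ 0.38  0.53 -0.03  1.01 -0.    1.96]
flux_tin 0.85 [261.0, 199.0, 383.0, 326.0] rect [543.5 223.9] [63.9 59.4] 59.6 circ [542.2 224.6] 33.4
well 0.93 [248.0, 148.0, 388.0, 248.0] rect [542.2 227.3] [87.7 71.5] 8.5 circ [543.1 226.4] 54.9
cup 0.67 [382.0, 134.0, 500.0, 261.0] rect [629.4 233.9] [86.9 87.2] 9.5 circ [629.1 234.1] 59.6
top 0.47 0.08023203148615947 ((541.4683837890625, 203.25970458984375), (52.843658447265625, 27.710220336914062), 10.674361228942871)
side 0.58 0.07928704935112663 ((545.2760620117188, 226.83535766601562), (49.01863098144531, 54.249732971191406), 37.29671859741211)
```

View pics/w3.png

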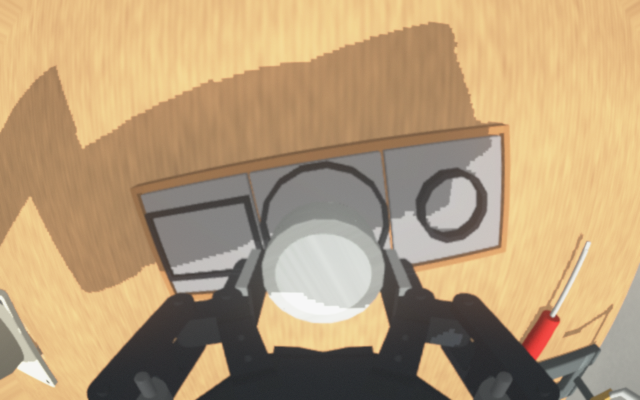

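Emit:
step_arm --commands '[[[0, 0, 0, -0.05, 0, 0.4, 50], [0, 0, 0, 0, 0, 0.4, 50], [0, 0, 0, 0, 0, 0.3, 50], [0, 0, 0, 0, 0, 0.15, 50], [0, 0, 0, 0, 0, 0.08, 50], [0, 0, 0, 0, 0, 0, 50], [0, 0, 0, 0, 0, 0, 50]]]'

```text
clock: 10.97
ee_pos: [0.5431, 0.2177, 0.0203]
tool_rot: [2.222, 2.22, 0.0]
contact_force: [-0.6, 0.8, -1.0]
width: 0.0581
grasp_force: 43.3
```

Emit:
step_arm --commands '[[[0, 0, 0, 0, 0, 0.04, 50], [0, 0, 0, 0, 0, 0.04, 50], [0, 0, 0, 0, 0, 0, 50]]]'

```text
clock: 11.22
ee_pos: [0.5434, 0.2178, 0.019]
tool_rot: [2.222, 2.22, 0.002]
contact_force: [-0.7, -0.7, 5.1]
width: 0.0582
grasp_force: 43.8
```

Contact (5 N). Release, rise, and look.

Emit:
step_arm --commands '[[[0, 0, 0, 0, 0, 0, 64], [0, 0, 0, 0, 0, 0, 72], [0, 0, 0, 0, 0, 0, 76], [0, 0, 0, 0, 0, 0, 76], [0, 0, 0, 0, 0, -0.3, 76], [0, 0, 0, 0, 0, -0.8, 80], [0, 0, 0, 0, 0, -1, 85], [0, 0, 0, 0, 0, -1, 85], [0, 0, 0, -0.4, 0, -0.8, 85], [0, 0, 0, -0.7, 0, 0, 85], [0, 0, 0, -0.7, 0, 0, 85], [0, 0, 0, -0.7, 0, 0, 85], [0, 0, 0, 0, 0, 0, 85], [0, 0, 0, 0, 0, 0, 85]]]'

```text
clock: 12.38
ee_pos: [0.5428, 0.1418, 0.1354]
tool_rot: [2.225, 2.218, 0.0]
contact_force: [0.8, 0.1, 0.2]
width: 0.0846
grasp_force: 0.0
```

```bash
python3 -c "
from h import *
go(.587,-.154,.12,90)
p,d,c=wrist_find('flux_tin',.037)
wrist_find('well',.011)
cv2.imwrite('pics/w4.png',p)
for cam in ['top','side']:
  p,d=read_camera(cam)
  for n,h in [('flux_tin',.037),('solder_reel',.036),('fat_cell',.05),('thin_cell',.05)]:
   for r in outline_of(cam,n)[:2]:
    P=cloud(cam,d,r['mask']);T=P[abs(P[:,2]-h)<.005]
    if len(T)>9: print(cam,n,round(r['score'],2),np.round(r['bbox']).tolist(),cv2.minAreaRect((T[:,:2]*1000).astype(np.float32)))
"
```

```text
clk 12.38 pos [0.5428 0.1418 0.1354] yaw 89.8 tilt [0. 0.] w 0.0846 F [0.8 0.1 0.2] g 0
turn [ 0.   -0.   -0.03] shift [-9.86  1.47  0.51] q [ 0.26  0.42 -0.    1.15 -0.    1.83]
flux_tin 0.73 [286.0, 65.0, 362.0, 144.0] rect [543.3 219.4] [57.7 58.5] 89.9 circ [543.5 218.9] 29.8
top solder_reel 0.7 [358.0, 141.0, 372.0, 161.0] ((586.0211181640625, -154.67047119140625), (43.368595123291016, 44.19099044799805), 66.30403900146484)
top fat_cell 0.68 [401.0, 138.0, 410.0, 154.0] ((603.2698974609375, -271.4066162109375), (22.760784149169922, 22.3564510345459), 19.018848419189453)
side flux_tin 0.63 [187.0, 281.0, 225.0, 312.0] ((540.0486450195312, 219.870361328125), (58.247589111328125, 58.906856536865234), 34.510780334472656)
side solder_reel 0.87 [294.0, 166.0, 314.0, 193.0] ((586.0589599609375, -152.95016479492188), (45.91541290283203, 46.42833709716797), 22.923599243164062)
side fat_cell 0.73 [316.0, 138.0, 329.0, 162.0] ((604.0654296875, -272.1624755859375), (24.584184646606445, 24.538589477539062), 83.41204071044922)
side thin_cell 0.41 [388.0, 132.0, 399.0, 154.0] ((459.2041015625, -394.92266845703125), (13.156561851501465, 16.379215240478516), 61.22450256347656)
```

View pics/w4.png

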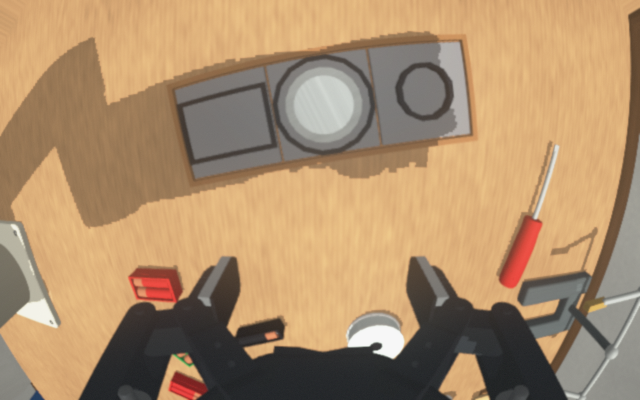

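Emit:
step_arm --commands '[[[0, 0, 0, -0.4, 0.1, 0, 85], [0, 0, 0, -0.7, 0.1, 0, 85], [0, 0, 0, -0.7, 0.1, 0, 85], [0, 0, 0, -0.7, 0.1, 0, 85], [0, 0, 0, -0.7, 0.1, 0, 85], [0, 0, 0, -0.7, 0.1, 0, 85], [0, 0, 0, -0.7, 0.1, 0, 85], [0, 0, 0, -0.7, 0.1, 0, 85], [0, 0, 0, -0.7, 0.1, 0, 85], [0, 0, 0, -0.7, 0.1, 0, 85], [0, 0, 0, -0.7, 0.1, 0, 85], [0, 0, 0, -0.7, 0.1, 0, 85], [0, 0, 0, -0.7, 0.1, 0, 85], [0, 0, 0, -0.7, 0.1, 0, 85], [0, 0, 0, -0.36, 0.07, 0.2, 85], [0, 0, 0, 0, 0, 0, 85], [0, 0, 0, 0, 0, 0, 85]]]'

```text
clock: 14.5
ee_pos: [0.5856, -0.1536, 0.1278]
tool_rot: [-2.223, -2.218, 0.002]
contact_force: [0.0, 0.5, 0.0]
width: 0.085
grasp_force: 0.0
```

```bash
python3 -c "
from h import *
go(.587,-.155,.004,90)
p,d,c=wrist_find('solder_reel',.036)
print('cam',-c['R'].T@c['t'])
K=wrist_find('fat_cell',.05)
print([(r['xy'],round(r['score'],2),wrist_world(c,r['xy'],0).round(4).tolist()) for r in place_of('wrist','solder_reel')[:3]])
cv2.imwrite('pics/w5.png',p)
"
```

```text
clk 14.50 pos [ 0.5856 -0.1536  0.1278] yaw 89.9 tilt [-0.002  0.001] w 0.0850 F [0.  0.5 0. ] g 0
turn [-0.02 -0.01 -0.03] shift [-0.05  0.05  4.13] q [-0.26  0.51  0.13  1.19  0.    1.32]
solder_reel 0.58 [298.0, 168.0, 359.0, 229.0] rect [ 589.7 -149. ] [52.9 46.6] 89.9 circ [ 588.8 -149.1] 27.1
cam [ 0.58601289 -0.07175689  0.26970546]
fat_cell 0.61 [330.0, 285.0, 358.0, 339.0] rect [ 604.5 -253.5] [24.5 57.2] 4.6 circ [ 605.4 -253.4] 28.7
[([325.8, 191.8], 0.86, [[0.5882, -0.1554, 0.0]])]
```

View pics/w5.png

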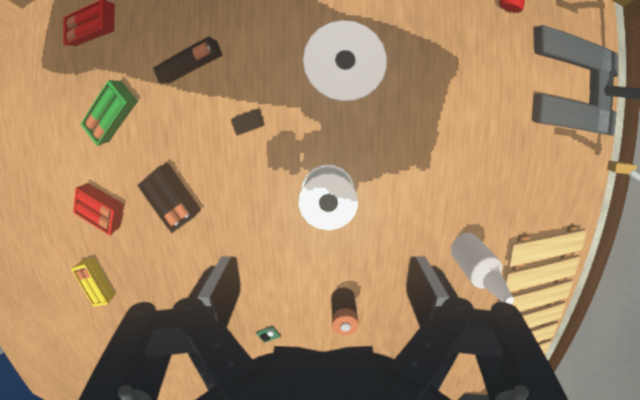

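Emit:
step_arm --commands '[[[0, 0, 0, -0.02, 0.11, 0.7, 85], [0, 0, 0, 0, 0, 0.8, 85], [0, 0, 0, 0, 0, 0.8, 85], [0, 0, 0, 0, 0, 0.8, 85], [0, 0, 0, 0, 0, 0.6, 85], [0, 0, 0, 0, 0, 0.3, 85], [0, 0, 0, 0, 0, 0.1, 85], [0, 0, 0, 0, 0, 0, 70], [0, 0, 0, 0, 0, 0, 55], [0, 0, 0, 0, 0, 0, 40], [0, 0, 0, 0, 0, 0, 40], [0, 0, 0, 0, 0, 0, 40], [0, 0, 0, 0, 0, 0, 40], [0, 0, 0, 0, 0, 0, 40], [0, 0, 0, 0, 0, 0, 40], [0, 0, 0, 0, 0, 0, 40]]]' --squeeze 50

```text
clock: 16.08
ee_pos: [0.591, -0.1542, 0.0079]
tool_rot: [2.22, 2.218, 0.002]
contact_force: [-1.7, 0.9, 6.4]
width: 0.0455
grasp_force: 50.3
```

Emit:
step_arm --commands '[[[0, 0, 0, 0, 0, -0.3, 40], [0, 0, 0, 0, 0, -0.6, 40], [0, 0, 0, 0, 0, -0.8, 40], [0, 0, 0, 0, 0, -0.8, 40], [0, 0, 0, 0.4, 0, -0.8, 40], [0, 0, 0, 0.7, -0.1, -0.2, 40], [0, 0, 0, 0.7, -0.1, 0, 40], [0, 0, 0, 0.7, -0.1, 0, 40], [0, 0, 0, 0.7, -0.1, 0, 40], [0, 0, 0, 0.7, -0.1, 0, 40], [0, 0, 0, 0.7, -0.1, 0, 40], [0, 0, 0, 0.7, -0.1, 0, 40], [0, 0, 0, 0.7, -0.1, 0, 40], [0, 0, 0, 0.7, -0.1, 0, 40], [0, 0, 0, 0.7, -0.1, 0, 40], [0, 0, 0, 0.7, -0.1, 0, 40], [0, 0, 0, 0.7, -0.1, 0, 40], [0, 0, 0, 0.7, -0.1, 0, 40], [0, 0, 0, 0.7, -0.1, 0, 40], [0, 0, 0, 0.7, -0.1, 0, 40]]]'

```text
clock: 17.75
ee_pos: [0.5447, 0.174, 0.1111]
tool_rot: [2.222, 2.22, -0.001]
contact_force: [0.3, 1.0, -1.9]
width: 0.0455
grasp_force: 51.3
```

Emit:
step_arm --commands '[[[0, 0, 0, 0.7, -0.1, 0, 40], [0, 0, 0, 0.5, 0, 0, 40], [0, 0, 0, 0.2, 0, 0, 40], [0, 0, 0, 0, 0, 0, 40], [0, 0, 0, 0, 0, 0, 40]]]'

```text
clock: 18.17
ee_pos: [0.5422, 0.2147, 0.1106]
tool_rot: [2.222, 2.22, -0.002]
contact_force: [0.4, 0.6, -1.4]
width: 0.0457
grasp_force: 51.3
```

```bash
python3 -c "
from h import *
go(.5433,.2192,.07,90)
p,d,c=wrist_find('solder_reel',.147)
print('cam',-c['R'].T@c['t'])
wrist_find('flux_tin',.037)
cv2.imwrite('pics/w6.png',p)
"
```

```text
clk 18.17 pos [0.5422 0.2147 0.1106] yaw 89.9 tilt [-0.    -0.001] w 0.0457 F [ 0.4  0.6 -1.4] g 51
turn [-0.    0.01 -0.01] shift [0.15 0.04 1.35] q [ 0.38  0.48  0.03  1.12 -0.    1.95]
solder_reel 0.73 [274.0, 215.0, 374.0, 329.0] rect [542.4 228.4] [55.1 41.2] 87.8 circ [544.2 228.5] 27.8
cam [0.54219734 0.29684152 0.25231263]
flux_tin 0.65 [286.0, 157.0, 364.0, 225.0] rect [544.  228.4] [50.1 58.8] 87.9 circ [543.5 222.3] 31.4
```

View pics/w6.png

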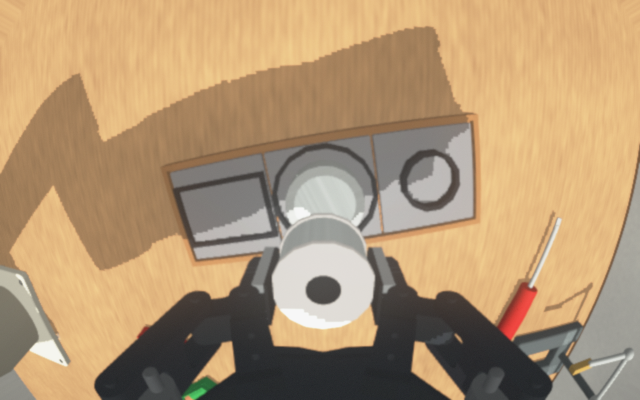

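Emit:
step_arm --commands '[[[0, 0, 0, 0.13, 0.04, 0.5, 40], [0, 0, 0, 0, 0, 0.6, 40], [0, 0, 0, 0, 0, 0.5, 40], [0, 0, 0, 0, 0, 0.3, 40], [0, 0, 0, 0, 0, 0.15, 40], [0, 0, 0, 0, 0, 0.05, 40], [0, 0, 0, 0, 0, 0, 40], [0, 0, 0, 0, 0, 0, 40]]]'

```text
clock: 19.03
ee_pos: [0.544, 0.2191, 0.0485]
tool_rot: [2.222, 2.219, 0.002]
contact_force: [0.2, -0.2, -1.5]
width: 0.0453
grasp_force: 51.4
```

Emit:
step_arm --commands '[[[0, 0, 0, -0.02, 0, 0.05, 40], [0, 0, 0, 0, 0, 0.04, 40], [0, 0, 0, 0, 0, 0, 40]]]'

```text
clock: 19.28
ee_pos: [0.5435, 0.2185, 0.0452]
tool_rot: [2.222, 2.22, 0.0]
contact_force: [0.4, -0.6, -1.1]
width: 0.0455
grasp_force: 51.4
```

Emit:
step_arm --commands '[[[0, 0, 0, 0, 0, 0.02, 40], [0, 0, 0, 0, 0, 0, 40]]]'

```text
clock: 19.45
ee_pos: [0.5435, 0.2186, 0.0449]
tool_rot: [2.222, 2.22, 0.0]
contact_force: [-1.4, -0.2, 2.5]
width: 0.0455
grasp_force: 51.6
```

Emit:
step_arm --commands '[[[0, 0, 0, 0, 0, 0, 50], [0, 0, 0, 0, 0, 0, 56], [0, 0, 0, 0, 0, 0, 64], [0, 0, 0, 0, 0, 0, 70], [0, 0, 0, 0, 0, 0, 70], [0, 0, 0, 0, 0, -0.4, 70], [0, 0, 0, 0, 0, -0.8, 80], [0, 0, 0, 0, 0, -0.8, 85], [0, 0, 0, 0, 0, -0.8, 85], [0, 0, 0, -0.4, 0, -0.2, 85], [0, 0, 0, -0.7, 0, 0, 85], [0, 0, 0, -0.7, 0, 0, 85], [0, 0, 0, -0.7, 0, 0, 85], [0, 0, 0, 0, 0, 0, 85], [0, 0, 0, 0, 0, 0, 85]]]'

```text
clock: 20.7
ee_pos: [0.543, 0.1421, 0.1339]
tool_rot: [-2.225, -2.217, 0.002]
contact_force: [-0.1, 0.5, -0.4]
width: 0.085
grasp_force: 0.0
```

```bash
python3 -c "
from h import *
go(.436,-.158,.12,122)
p,d,c=wrist_find('solder_reel',.073)
wrist_find('flux_tin',.037)
cv2.imwrite('pics/w7.png',p[:220,120:520])
p,d=read_camera('side')
for n,h in [('flux_tin',.037),('solder_reel',.073),('wide_reel',.024)]:
   for r in outline_of('side',n)[:2]:
    P=cloud('side',d,r['mask']);T=P[abs(P[:,2]-h)<.005]
    if len(T)>9: print(n,round(r['score'],2),np.round(r['bbox']).tolist(),cv2.minAreaRect((T[:,:2]*1000).astype(np.float32)))
"
```

```text
clk 20.70 pos [0.543  0.1421 0.1339] yaw 89.8 tilt [-0.001 -0.   ] w 0.0850 F [-0.1  0.5 -0.4] g 0
turn [-0.01  0.   -6.44] shift [-6.59 -8.32  0.46] q [ 0.26  0.42 -0.    1.15 -0.    1.83]
solder_reel 0.96 [286.0, 72.0, 356.0, 138.0] rect [543.3 219.4] [45.4 45.4] 89.8 circ [543.5 219.1] 23.5
flux_tin 0.73 [287.0, 68.0, 361.0, 113.0] rect [552.  241.6] [ 9.4 42. ] 69.4 circ [550.3 237.3] 21.0
flux_tin 0.7 [175.0, 66.0, 282.0, 181.0] rect [465.6 206.5] [79.8 78.1] 9.5 circ [466.1 206.3] 53.9
flux_tin 0.72 [190.0, 281.0, 222.0, 314.0] ((532.7069091796875, 226.12728881835938), (58.703704833984375, 38.64582824707031), 51.22506332397461)
solder_reel 0.78 [187.0, 267.0, 218.0, 304.0] ((540.7872924804688, 219.0540771484375), (46.371639251708984, 46.93406295776367), 58.69245147705078)
wide_reel 0.67 [258.0, 192.0, 285.0, 222.0] ((598.4788818359375, -42.49993133544922), (58.56464767456055, 67.65909576416016), 48.65478515625)
wide_reel 0.63 [390.0, 136.0, 398.0, 154.0] ((458.91650390625, -390.9034423828125), (16.99181365966797, 11.677748680114746), 15.9321928024292)
```

View pics/w7.png

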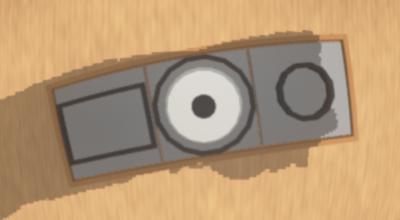

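Emit:
step_arm --commands '[[[0, 0, 0, -0.4, -0.1, 0, 85], [0, 0, 0, -0.7, -0.25, 0, 85], [0, 0, 0, -0.7, -0.25, 0, 85], [0, 0, 0, -0.7, -0.25, 0, 85], [0, 0, 0, -0.7, -0.25, 0, 85], [0, 0, 0, -0.7, -0.25, 0, 85], [0, 0, 0, -0.7, -0.25, 0, 85], [0, 0, 0, -0.7, -0.25, 0, 85], [0, 0, 0, -0.7, -0.25, 0, 85], [0, 0, 0, -0.7, -0.25, 0, 85], [0, 0, 0, -0.7, -0.25, 0, 85], [0, 0, 0, -0.7, -0.25, 0, 85], [0, 0, 0, -0.7, -0.25, 0, 85], [0, 0, 0, -0.7, -0.25, 0, 85], [0, 0, 0, -0.5, -0.22, 0, 85], [0, 0, 0, 0, 0, 0, 85]]]'

```text
clock: 22.43
ee_pos: [0.4342, -0.159, 0.1346]
tool_rot: [2.227, 2.215, -0.003]
contact_force: [0.8, -0.1, 0.2]
width: 0.085
grasp_force: 0.0
```

Emit:
step_arm --commands '[[[0, 0, -0.92, 0, 0, 0, 85], [0, 0, -0.92, 0, 0, 0, 85], [0, 0, -0.92, 0, 0, 0, 85], [0, 0, -0.92, 0, 0, 0, 85], [0, 0, -0.92, 0, 0, 0, 85], [0, 0, -0.92, 0, 0, 0, 80], [0, 0, -0.92, 0, 0, 0, 75], [0, 0, 0, 0, 0, 0, 70], [0, 0, 0, 0, 0, 0, 65]]]'

```text
clock: 23.18
ee_pos: [0.4358, -0.1561, 0.1345]
tool_rot: [1.522, 2.748, -0.001]
contact_force: [-0.5, 0.3, -0.2]
width: 0.065
grasp_force: 0.0
```

```bash
python3 -c "
from h import *
go(.436,-.158,.02,122)
p,d,c=wrist_find('double_holder',.022)
print('cam',-c['R'].T@c['t'])
cv2.imwrite('pics/w8.png',p)
"
```

```text
clk 23.18 pos [ 0.4358 -0.1561  0.1345] yaw 122.1 tilt [-0. -0.] w 0.0650 F [-0.5  0.3 -0.2] g 0
turn [-0.    0.    0.01] shift [-0.06 -0.03  3.82] q [-0.34  0.24 -0.26  1.07 -0.    0.67]
double_holder 0.97 [280.0, 42.0, 353.0, 94.0] rect [374.6 -68.6] [58.2 33.3] 40.4 circ [374.7 -69. ] 32.3
double_holder 0.87 [306.0, 160.0, 342.0, 228.0] rect [ 436.1 -155.1] [31.4 61.8] 32.0 circ [ 435.9 -155.2] 33.8
double_holder 0.76 [124.0, 179.0, 164.0, 239.0] rect [ 295.7 -264.2] [43.6 69.1] 17.6 circ [ 296.1 -264.1] 38.7
double_holder 0.63 [192.0, 112.0, 257.0, 183.0] rect [ 339.6 -165.7] [38.9 58. ] 65.0 circ [ 339.9 -165.2] 32.9
cam [ 0.39198533 -0.08661003  0.27634618]
```

View pics/w8.png

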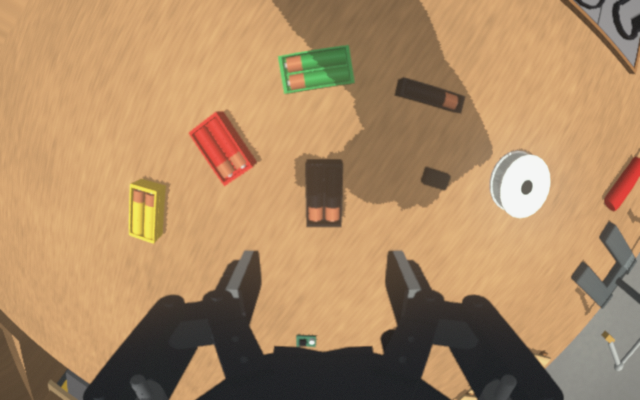

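Emit:
step_arm --commands '[[[0, 0, 0, -0.04, 0.03, 0.7, 65], [0, 0, 0, 0, 0, 0.8, 65], [0, 0, 0, 0, 0, 0.8, 65], [0, 0, 0, 0, 0, 0.8, 65], [0, 0, 0, 0, 0, 0.7, 65], [0, 0, 0, 0, 0, 0.3, 65], [0, 0, 0, 0, 0, 0.13, 60], [0, 0, 0, 0, 0, 0, 55], [0, 0, 0, 0, 0, 0, 40], [0, 0, 0, 0, 0, 0, 25], [0, 0, 0, 0, 0, 0, 25], [0, 0, 0, 0, 0, 0, 25], [0, 0, 0, 0, 0, 0, 25], [0, 0, 0, 0, 0, 0, 25], [0, 0, 0, 0, 0, 0, 25], [0, 0, 0, 0, 0, 0, 25]]]' --squeeze 40

```text
clock: 24.62
ee_pos: [0.4386, -0.1575, 0.009]
tool_rot: [1.518, 2.746, 0.0]
contact_force: [0.3, -0.3, 7.0]
width: 0.0308
grasp_force: 41.1
```

Emit:
step_arm --commands '[[[0, 0, 0, 0, 0, -0.3, 25], [0, 0, 0, 0, 0, -0.7, 25], [0, 0, 0, 0, 0, -0.8, 25], [0, 0, 0, 0, 0, -0.8, 25], [0, 0, 0, 0.3, 0.2, -0.8, 25], [0, 0, 0, 0.6, 0.42, -0.3, 25], [0, 0, 0, 0.66, 0.46, 0, 25], [0, 0, 0, 0.66, 0.46, 0, 25], [0, 0, 0, 0.66, 0.46, 0, 25], [0, 0, 0, 0.66, 0.46, 0, 25], [0, 0, 0, 0.66, 0.46, 0, 25], [0, 0, 0, 0.66, 0.46, 0, 25], [0, 0, 0, 0.66, 0.46, 0, 25], [0, 0, 0, 0.66, 0.46, 0, 25], [0, 0, 0, 0.66, 0.46, 0, 25], [0, 0, 0, 0.66, 0.46, 0, 25], [0, 0, 0, 0.66, 0.46, 0, 25], [0, 0, 0, 0.66, 0.46, 0, 25], [0, 0, 0, 0.66, 0.46, 0, 25], [0, 0, 0, 0.4, 0.3, 0, 25]]]'

```text
clock: 26.28
ee_pos: [0.4545, 0.2062, 0.1189]
tool_rot: [-1.517, -2.751, -0.0]
contact_force: [0.4, 0.5, 0.3]
width: 0.0308
grasp_force: 40.4
```

Emit:
step_arm --commands '[[[0, 0, -0.9, 0, 0, 0, 25], [0, 0, -0.9, 0, 0, 0, 25], [0, 0, -0.9, 0, 0, 0, 25], [0, 0, -0.9, 0, 0, 0, 25], [0, 0, -0.9, 0, 0, 0, 25], [0, 0, -0.9, 0, 0, 0, 25], [0, 0, -0.9, 0, 0, 0, 25], [0, 0, -0.9, 0, 0, 0, 25], [0, 0, -0.9, 0, 0, 0, 25], [0, 0, -0.9, 0, 0, 0, 25], [0, 0, -0.9, 0, 0, 0, 25], [0, 0, -0.9, 0, 0, 0, 25], [0, 0, -0.9, 0, 0, 0, 25], [0, 0, -0.9, 0, 0, 0, 25], [0, 0, -0.9, 0, 0, 0, 25], [0, 0, 0, 0, 0, 0, 25], [0, 0, 0, 0, 0, 0, 25]]]'

```text
clock: 27.7
ee_pos: [0.4546, 0.204, 0.1187]
tool_rot: [0.261, -3.13, 0.001]
contact_force: [0.3, -0.6, -1.4]
width: 0.031
grasp_force: 40.3
```

```bash
python3 -c "
from h import *
go(.4565,.2045,.05,189.3)
p,d,c=wrist_find('double_holder',.135)
wrist_find('pocket',.011);wrist_find('solder_reel',.073)
print('cam',-c['R'].T@c['t'])
cv2.imwrite('pics/w9.png',p)
"
```

```text
clk 27.70 pos [0.4546 0.204  0.1187] yaw -170.5 tilt [-0.    -0.001] w 0.0310 F [ 0.3 -0.6 -1.4] g 40
turn [-0.01 -0.    0.05] shift [-0.07  0.01  2.29] q [ 0.42  0.32 -0.2   1.06 -0.    0.26]
double_holder 0.94 [288.0, 202.0, 358.0, 317.0] rect [447.4 202.7] [62.7 31.5] 10.1 circ [447.8 203.4] 34.2
double_holder 0.79 [123.0, 18.0, 170.0, 83.0] rect [359.2 108.8] [31.2 24. ] 1.9 circ [359.6 108.7] 18.3
double_holder 0.68 [4.0, 26.0, 44.0, 80.0] rect [356.2   9.7] [32.7 33.8] 66.2 circ [356.4  10.2] 21.7
double_holder 0.59 [49.0, 50.0, 93.0, 113.0] rect [373.3  59.6] [36.1 24.9] 40.0 circ [373.7  59.5] 20.5
pocket 0.9 [268.0, 147.0, 376.0, 244.0] rect [456.2 203.8] [87.1 86.2] 10.0 circ [457.1 204.1] 59.5
solder_reel 0.64 [295.0, 317.0, 353.0, 348.0] rect [548.  220.2] [35.5 47. ] 9.4 circ [542.3 219.1] 24.1
solder_reel 0.59 [0.0, 233.0, 11.0, 253.0] rect [ 549.1 -147.4] [17.2 36.9] 64.1 circ [ 547.6 -150.3] 19.2
cam [0.37331799 0.19009174 0.26059165]
```

View pics/w9.png

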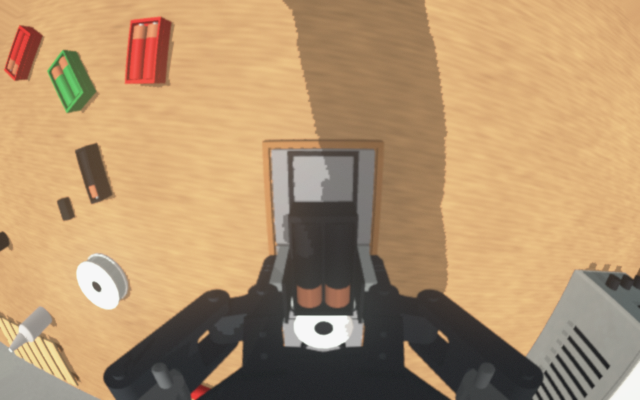

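Emit:
step_arm --commands '[[[0, 0, 0.05, -0.1, 0.01, 0.6, 25], [0, 0, 0, 0, 0, 0.7, 25], [0, 0, 0, 0, 0, 0.7, 25], [0, 0, 0, 0, 0, 0.6, 25], [0, 0, 0, 0, 0, 0.35, 25], [0, 0, 0, 0, 0, 0.15, 25], [0, 0, 0, 0, 0, 0.1, 25], [0, 0, 0, 0, 0, 0, 25], [0, 0, 0, 0, 0, 0, 25]]]'

```text
clock: 28.75
ee_pos: [0.4583, 0.2052, 0.0231]
tool_rot: [-0.257, 3.13, -0.0]
contact_force: [0.0, 0.7, -0.8]
width: 0.0308
grasp_force: 40.3
```

Emit:
step_arm --commands '[[[0, 0, 0, 0, 0, 0.05, 25], [0, 0, 0, 0, 0, 0, 25]]]'

```text
clock: 28.92
ee_pos: [0.4583, 0.2051, 0.0216]
tool_rot: [-0.257, 3.13, -0.0]
contact_force: [-0.3, 0.1, 0.1]
width: 0.031
grasp_force: 40.3
```

Emit:
step_arm --commands '[[[0, 0, 0, 0, 0, 0.04, 25], [0, 0, 0, 0, 0, 0.02, 25], [0, 0, 0, 0, 0, 0, 25]]]'

```text
clock: 29.17
ee_pos: [0.4582, 0.2051, 0.0201]
tool_rot: [-0.257, 3.13, 0.0]
contact_force: [-0.9, -1.4, 5.0]
width: 0.0309
grasp_force: 40.9
```

Emit:
step_arm --commands '[[[0, 0, 0, 0, 0, 0, 36], [0, 0, 0, 0, 0, 0, 44], [0, 0, 0, 0, 0, 0, 50], [0, 0, 0, 0, 0, -0.3, 50], [0, 0, 0, 0, 0, -0.8, 55], [0, 0, 0, 0, 0, -0.8, 60], [0, 0, 0, 0, 0, -0.8, 60], [0, 0, 0, 0, 0, -0.8, 60], [0, 0, 0, 0, -0.4, -0.3, 60], [0, 0, 0, -0.1, -0.7, 0, 60], [0, 0, 0, -0.1, -0.7, 0, 60], [0, 0, 0, -0.1, -0.7, 0, 60], [0, 0, 0, 0, 0, 0, 60], [0, 0, 0, 0, 0, 0, 60]]]'

```text
clock: 30.33
ee_pos: [0.4787, 0.1309, 0.1328]
tool_rot: [0.253, -3.13, 0.001]
contact_force: [0.0, 0.1, -0.4]
width: 0.06
grasp_force: 0.0
```

```bash
python3 -c "
from h import *
go(.605,-.273,.13,189.3)
p,d=read_camera('side')
cv2.imwrite('pics/s10.png',cv2.resize(p[220:380,90:330],None,fx=3,fy=3))
for r in outline_of('side','double_holder')[:5]:
    P=cloud('side',d,r['mask']);T=P[abs(P[:,2]-.033)<.005]
    if len(T)>9: print(round(r['score'],2),np.round(r['bbox']).tolist(),cv2.minAreaRect((T[:,:2]*1000).astype(np.float32)))
"
```

```text
clk 30.33 pos [0.4787 0.1309 0.1328] yaw -170.8 tilt [-0.001 -0.001] w 0.0600 F [ 0.   0.1 -0.4] g 0
turn [-0.01 -0.01 -0.01] shift [ -1.98 -13.97   0.09] q [ 0.27  0.3  -0.18  1.09 -0.    0.11]
0.57 [228.0, 299.0, 268.0, 328.0] ((455.07086181640625, 205.01271057128906), (59.36024475097656, 33.460872650146484), 9.809700012207031)
```

View pics/s10.png

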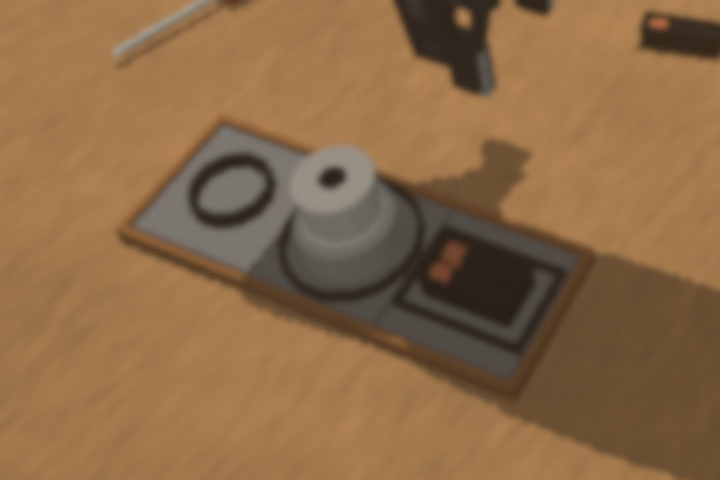

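Side crop: reel on tin in the well at crop (335,215), holder flat within the pocket frame at (480,280). Now the cell.

Emit:
step_arm --commands '[[[0, 0, 0, -0.1, -0.6, 0, 60], [0, 0, 0, -0.1, -0.7, 0, 60], [0, 0, 0, -0.1, -0.7, 0, 60], [0, 0, 0, -0.1, -0.7, 0, 60], [0, 0, 0, -0.1, -0.7, 0, 60], [0, 0, 0, -0.1, -0.7, 0, 60], [0, 0, 0, -0.1, -0.7, 0, 60], [0, 0, 0, -0.1, -0.7, 0, 60], [0, 0, 0, -0.1, -0.7, 0, 60], [0, 0, 0, -0.1, -0.7, 0, 60], [0, 0, 0, -0.1, -0.7, 0, 60], [0, 0, 0, -0.1, -0.7, 0, 60], [0, 0, 0, -0.1, -0.7, 0, 60], [0, 0, 0, -0.1, -0.7, 0, 60], [0, 0, 0, -0.1, -0.7, 0, 60], [0, 0, 0, -0.1, -0.7, 0, 60], [0, 0, 0, -0.1, -0.7, 0, 60], [0, 0, 0, -0.1, -0.7, 0, 60], [0, 0, 0, -0.1, -0.7, 0, 60], [0, 0, 0, -0.1, -0.7, 0, 60]]]'

```text
clock: 32.1
ee_pos: [0.6066, -0.2689, 0.1328]
tool_rot: [0.26, -3.13, -0.0]
contact_force: [0.3, -0.1, -0.4]
width: 0.0593
grasp_force: 0.0
```

Emit:
step_arm --commands '[[[0, 0, 0, 0, 0, 0, 60], [0, 0, 0, 0, 0, 0, 60]]]'

```text
clock: 32.27
ee_pos: [0.6062, -0.2691, 0.1324]
tool_rot: [0.257, -3.13, -0.001]
contact_force: [-0.0, 0.4, 0.1]
width: 0.06
grasp_force: 0.0
```

```bash
python3 -c "
from h import *
go(.605,-.273,.03,189.3)
p,d,c=wrist_find('fat_cell',.05)
print('cam',-c['R'].T@c['t'])
for r in place_of('wrist','fat_cell')[:3]: print(r['xy'],round(r['score'],2),wrist_world(c,r['xy'],0).round(4))
cv2.imwrite('pics/w11.png',p)
"
```

```text
clk 32.27 pos [ 0.6062 -0.2691  0.1324] yaw -170.6 tilt [-0.001  0.   ] w 0.0600 F [-0.   0.4  0.1] g 0
turn [ 0.01 -0.01  0.02] shift [ 0.06 -0.12  3.41] q [-0.42  0.62  0.33  1.28 -0.   -0.58]
fat_cell 0.91 [301.0, 173.0, 334.0, 221.0] rect [ 599.3 -274.1] [35.5 23.1] 9.4 circ [ 599.3 -273.6] 17.9
cam [ 0.52502785 -0.2829747   0.27432765]
[315.8, 186.5] 0.57 [[ 0.6056 -0.2757  0.    ]]
```

View pics/w11.png

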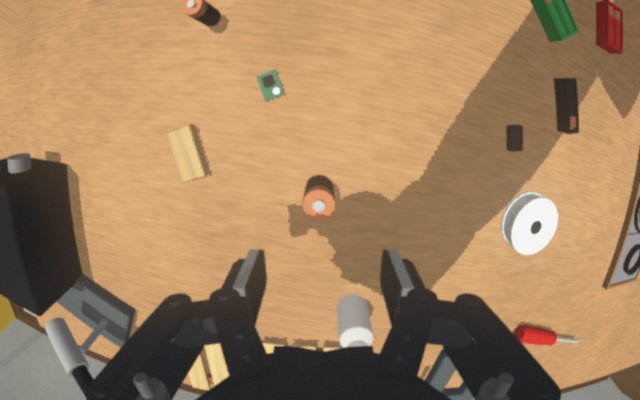

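```bash
python3 -c "
from h import *
d=np.load('top_d.npy');m=np.zeros(d.shape,bool);m[84:112,374:394]=1
P=cloud('top',d,m);T=P[P[:,2]>.012];print(T.min(0),T.max(0));H=T[T[:,2]>.07];print(H.min(0),H.max(0))"
```

```text
[ 0.71495324 -0.23353425  0.01206081] [ 0.79097623 -0.19855245  0.09970955]
[ 0.72347234 -0.22190892  0.07037828] [ 0.73569167 -0.20560703  0.09970955]
```

Emit:
step_arm --commands '[[[0, 0, 0, 0.01, -0.12, 0.4, 60], [0, 0, 0, 0, 0, 0.7, 60], [0, 0, 0, 0, 0, 0.8, 60], [0, 0, 0, 0, 0, 0.8, 60], [0, 0, 0, 0, 0, 0.7, 60], [0, 0, 0, 0, 0, 0.4, 60], [0, 0, 0, 0, 0, 0, 55], [0, 0, 0, 0, 0, 0, 40], [0, 0, 0, 0, 0, 0, 32], [0, 0, 0, 0, 0, 0, 26], [0, 0, 0, 0, 0, 0, 20], [0, 0, 0, 0, 0, 0, 20], [0, 0, 0, 0, 0, 0, 20], [0, 0, 0, 0, 0, 0, 20], [0, 0, 0, 0, 0, 0, 20]]]'

```text
clock: 33.67
ee_pos: [0.6078, -0.2734, 0.0214]
tool_rot: [-0.257, 3.128, -0.003]
contact_force: [0.7, 0.1, 6.1]
width: 0.0246
grasp_force: 39.6
```

Emit:
step_arm --commands '[[[0, 0, 0, 0, 0, -0.3, 20], [0, 0, 0, 0, 0, -0.7, 20], [0, 0, 0, 0, 0, -0.8, 20], [0, 0, 0, 0, 0, -0.8, 20], [0, 0, 0, -0.1, 0.4, -0.8, 20], [0, 0, 0, -0.14, 0.6, -0.4, 20], [0, 0, 0, -0.14, 0.7, 0, 20], [0, 0, 0, -0.14, 0.7, 0, 20], [0, 0, 0, -0.14, 0.7, 0, 20], [0, 0, 0, -0.14, 0.7, 0, 20], [0, 0, 0, -0.14, 0.7, 0, 20], [0, 0, 0, -0.14, 0.7, 0, 20], [0, 0, 0, -0.14, 0.7, 0, 20], [0, 0, 0, -0.14, 0.7, 0, 20], [0, 0, 0, -0.14, 0.7, 0, 20], [0, 0, 0, -0.14, 0.7, 0, 20], [0, 0, 0, -0.14, 0.7, 0, 20], [0, 0, 0, -0.14, 0.7, 0, 20], [0, 0, 0, -0.14, 0.7, 0, 20], [0, 0, 0, -0.14, 0.7, 0, 20]]]'

```text
clock: 35.33
ee_pos: [0.6182, 0.0585, 0.1334]
tool_rot: [0.257, -3.13, 0.001]
contact_force: [-0.6, -0.3, -1.2]
width: 0.0246
grasp_force: 39.3
```

Emit:
step_arm --commands '[[[0, 0, 0, -0.14, 0.7, 0, 20], [0, 0, 0, -0.14, 0.7, 0, 20], [0, 0, 0, -0.14, 0.7, 0, 20], [0, 0, 0, -0.14, 0.7, 0, 20], [0, 0, 0, -0.14, 0.7, 0, 20], [0, 0, 0, -0.14, 0.7, 0, 20], [0, 0, 0, -0.14, 0.7, 0, 20], [0, 0, 0, -0.1, 0.5, 0, 20], [0, 0, 0, 0, 0.2, 0, 20], [0, 0, 0, 0, 0, 0, 20], [0, 0, 0, 0, 0, 0, 20]]]'

```text
clock: 36.25
ee_pos: [0.6229, 0.2281, 0.133]
tool_rot: [0.257, -3.13, 0.002]
contact_force: [0.1, -0.5, -0.5]
width: 0.0246
grasp_force: 39.3
```

```bash
python3 -c "
from h import *
go(.6298,.2334,.05,189.3)
p,d,c=wrist_find('cup',.011)
wrist_find('fat_cell',.164)
print('cam',-c['R'].T@c['t'])
cv2.imwrite('pics/w12.png',p)
"
```

```text
clk 36.25 pos [0.6229 0.2281 0.133 ] yaw -170.6 tilt [-0.001 -0.001] w 0.0246 F [ 0.1 -0.5 -0.5] g 39
turn [-0.01 -0.01  0.02] shift [-0.25  0.14  2.77] q [ 0.35  0.62  0.33  1.28 -0.    0.19]
cup 0.92 [279.0, 151.0, 377.0, 241.0] rect [629.8 232.9] [86.8 87.3] 10.1 circ [629.6 233.3] 59.4
fat_cell 0.66 [295.0, 219.0, 352.0, 310.0] rect [608.7 224.2] [42.9 23.7] 11.7 circ [608.6 225.1] 21.6
cam [0.54168962 0.21448388 0.27486781]
```

View pics/w12.png

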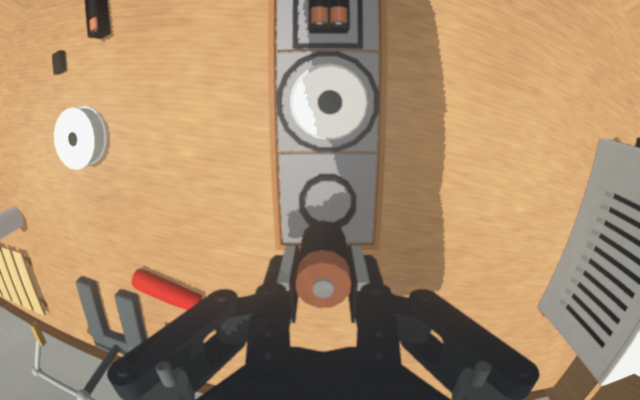

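Emit:
step_arm --commands '[[[0, 0, 0, -0.32, 0.13, 0, 20], [0, 0, 0, 0, 0, 0.5, 20], [0, 0, 0, 0, 0, 0.7, 20], [0, 0, 0, 0, 0, 0.7, 20], [0, 0, 0, 0, 0, 0.6, 20], [0, 0, 0, 0, 0, 0.4, 20], [0, 0, 0, 0, 0, 0.2, 20], [0, 0, 0, 0, 0, 0.1, 20], [0, 0, 0, 0, 0, 0, 20], [0, 0, 0, 0, 0, 0, 20]]]'

```text
clock: 37.28
ee_pos: [0.6328, 0.2342, 0.0382]
tool_rot: [-0.257, 3.129, 0.0]
contact_force: [-0.8, 1.0, 0.1]
width: 0.0248
grasp_force: 39.3
```

Emit:
step_arm --commands '[[[0, 0, 0, 0, 0, 0.05, 20], [0, 0, 0, 0, 0, 0.03, 20], [0, 0, 0, 0, 0, 0, 20]]]'

```text
clock: 37.53
ee_pos: [0.6323, 0.2342, 0.0353]
tool_rot: [-0.257, 3.13, -0.0]
contact_force: [0.5, -0.1, -0.5]
width: 0.0245
grasp_force: 39.3
```

Emit:
step_arm --commands '[[[0, 0, 0, 0, 0, 0.05, 20], [0, 0, 0, 0, 0, 0.03, 20], [0, 0, 0, 0, 0, 0, 20]]]'

```text
clock: 37.78
ee_pos: [0.6321, 0.2341, 0.0325]
tool_rot: [-0.257, 3.131, -0.001]
contact_force: [-0.0, 0.1, -0.4]
width: 0.0248
grasp_force: 39.4
```

Emit:
step_arm --commands '[[[0, 0, 0, 0, 0, 0.02, 20], [0, 0, 0, 0, 0, 0, 20]]]'

```text
clock: 37.95
ee_pos: [0.6322, 0.2341, 0.0325]
tool_rot: [-0.257, 3.131, -0.0]
contact_force: [-0.8, -0.7, 4.1]
width: 0.025
grasp_force: 39.8
```

Contact. Release and back away.

Emit:
step_arm --commands '[[[0, 0, 0, 0, 0, 0, 28], [0, 0, 0, 0, 0, 0, 34], [0, 0, 0, 0, 0, 0, 42], [0, 0, 0, 0, 0, 0, 46], [0, 0, 0, 0, 0, 0, 46], [0, 0, 0, 0, 0, -0.3, 46], [0, 0, 0, 0, 0, -0.7, 50], [0, 0, 0, 0, 0, -0.8, 55], [0, 0, 0, 0, 0, -0.8, 60], [0, 0, 0, 0, 0, -0.8, 60], [0, 0, 0, 0, -0.5, -0.2, 60], [0, 0, 0, 0, -0.7, 0, 60], [0, 0, 0, 0, -0.7, 0, 60], [0, 0, 0, 0, -0.7, 0, 60], [0, 0, 0, 0, -0.7, 0, 60], [0, 0, 0, 0, -0.6, 0, 60], [0, 0, 0, 0, 0, 0, 60], [0, 0, 0, 0, 0, 0, 60]]]'

```text
clock: 39.45
ee_pos: [0.651, 0.1167, 0.1394]
tool_rot: [0.253, -3.131, 0.001]
contact_force: [0.1, -0.6, 0.3]
width: 0.0601
grasp_force: 0.0
```

```bash
python3 -c "
from h import *
pose()
p,d=read_camera('side')
cv2.imwrite('pics/s13.png',cv2.resize(p[120:360,90:450],None,fx=2.2,fy=2.2))
for n,h in [('fat_cell',.061),('solder_reel',.073),('double_holder',.033)]:
  for r in outline_of('side',n)[:5]:
    P=cloud('side',d,r['mask']);T=P[abs(P[:,2]-h)<.005]
    if len(T)>9: print(n,round(r['score'],2),np.round(r['bbox']).tolist(),cv2.minAreaRect((T[:,:2]*1000).astype(np.float32)))
"
```

```text
clk 39.45 pos [0.651  0.1167 0.1394] yaw -170.8 tilt [-0.001 -0.001] w 0.0601 F [ 0.1 -0.6  0.3] g 0
fat_cell 0.76 [151.0, 266.0, 170.0, 291.0] ((628.053466796875, 234.40505981445312), (24.67521095275879, 23.28223991394043), 36.95697021484375)
solder_reel 0.82 [186.0, 270.0, 221.0, 306.0] ((541.194091796875, 219.0215606689453), (47.05421829223633, 48.0161247253418), 46.435882568359375)
double_holder 0.56 [229.0, 296.0, 268.0, 327.0] ((454.9508972167969, 204.62326049804688), (58.84392547607422, 33.48337936401367), 9.512025833129883)
```

View pics/s13.png

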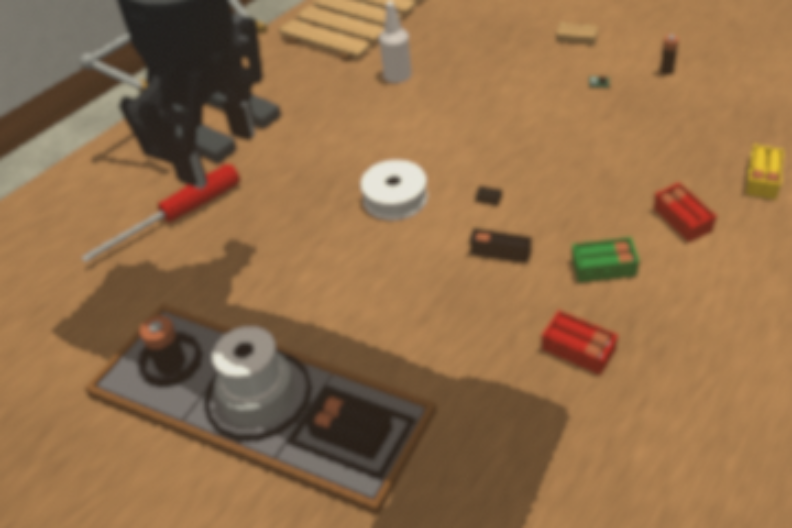

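The side crop shows the cell upright in the cup (160,350), the reel on the tin in the well (245,375) and the holder flat in the pocket (355,420). The look-alikes have not moved and the gripper is clear.

```bash
python3 -c "
from bench import *
print(hand_in())"
```

```text
the job is handed in; nothing more can be done
None
```

The kit is packed and handed in at about 39 s: tin centred in the well, reel on top of it, two-cell holder flat in its pocket and fat cell upright in the cup, all confirmed in the last side view with the look-alikes unmoved.

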